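Clear the vase and set the bench magnifier over the bowl

TASK

The tall clay vase stands in the way of the bench magnifier's swinging arm: lift it clear and stand it upright on the low plywood ware board. Then swing the magnifier's arm round until its lens is centred over the bowl on the banding wheel, and tip the lens so that it is level. Do not let the magnifier touch the vase or the vase fall over, and leave the bowl, jar, mug and spatula where they are.

Things in the scene. Friction and masses are not known exactly. Their poses are not given: they have to be found in the camera images.
- stand: the bench magnifier's fixed stand: a round dark steel foot 120 mm across and 18 mm high with an upright pillar 22 mm thick; origin at the centre of the foot's underside. A hub 38 mm across (heights 163 to 197 mm) turns on the pillar's top and carries the arm.
- mag_arm (a joint): swivel of the magnifier's arm about the vertical pillar (rad, -0.6 to 2.1). At 0 the arm points along the stand's own -x axis; growing values turn it counter-clockwise seen from above. Stiff (0.25 Nm), stays where left. The arm is a level bar 16 mm wide and high, centred 180 mm above the bench, from the hub to a black knuckle 44 mm wide, 160 mm from the pillar's axis.
- mag_head (a joint): tilt of the lens head about the level axis through the knuckle, square to the arm (rad, -0.35 to 1.2). At 0 the lens is level and continues the arm outwards; growing values raise its far edge. Stiff (friction about 0.25 Nm), stays where it is left.
- head_hinge (a point): the middle of the knuckle, on the tilt axis, 160 mm from the pillar's axis, 180 mm above the bench; its -x axis points from the knuckle to the lens centre
- lens (a point): the centre of the magnifier's round lens, mid-thickness, 73 mm from the tilt axis and, when level, 233 mm from the pillar's axis and 180 mm above the bench; z is the lens axis (upright when the lens is level). The lens with its black rim is a disc 120 mm across and 12 mm thick.
- vase: a tall unglazed clay vase, 205 mm high, 0.45 kg more or less: foot 72 mm across, belly 86 mm across at 70 mm height, slim straight neck 44 mm across from 150 to 185 mm height, rim 56 mm across at the top; origin at the centre of its underside, z along its axis. At first it stands on the bench in the arm's path.
- board: the ware board: a plain square plywood board 170 x 170 mm, 14 mm thick, fixed flat on the bench; origin at the centre of its underside, x and y along its edges
- wheel: the banding wheel (low turntable): dark steel disc 180 mm across on a short column, its top 60 mm above the bench, fixed; origin at the centre of its underside
- bowl: a small unglazed clay bowl 100 mm across and 50 mm high, standing in the middle of the banding wheel; origin at the centre of its underside (60 mm above the bench)
- jar: a closed jar 62 mm across and 85 mm high, standing on the bench; origin at the centre of its underside. To be left alone.
- mug: a white mug 72 mm across and 85 mm high with a handle, standing on the bench; origin at the centre of its underside. To be left alone.
- spatula: a potter's spatula (wooden handle, flat metal blade) 160 mm long lying on the bench; origin at its middle underside, x along it. To be left alone.
Not all that is in view belongs to the job. What is shaped like the bowl but red or turquoise is not meant. What is shaped like the vase but green is not meant.

How it is judged:
By the outcome, as a careful person would: the job done as asked, in the order asked, and still so for the second after the job is handed in, with the robot touching nothing.
It also fails if it takes over 67 s, if anything falls off the work surface, if the arm or the gripper's body presses on something with over 40 N, if the wrist force passes 120 N, or if a joint passes its speed limit or range.

ROBOT

A 7-joint arm with a two-finger parallel gripper is mounted at the origin on the work surface. World frame = base frame: x ahead of the robot, y to its left, z up, the work surface at z = 0. Lengths are in m, angles in rad, forces in N, time in s.
With the tool pointing down it reaches from about 0.4 to 0.85 m from the base axis. Payload 4.5 kg.
Tool frame: the origin (TCP) lies midway between the tips of the shut fingers; the grasp point (between the pads) lies 19 mm behind it; z points along the fingers, y is the line along which they close (so a half turn about z gives the same grasp; the last joint's range is limited). The gripper opens to 88 mm and grips with 3 to 60 N. Pads are 18 mm wide; open, the fingers measure 123 mm over their backs; the gripper's body (75 mm by 187 mm) begins 45 mm behind the grasp point.
Start: joints at [-1.189, 0.689, -0.195, 1.565, 0.157, 0.902, -0.215], TCP at [0.213, 0.588, 0.239] pointing down, gripper open.
Joint ranges: [-3.01, 3.01], [-0.46, 2.08], [-1.47, 1.51], [0.13, 2.56], [-1, 4.14], [0.04, 2.09], [-2.66, 2.66]. Speed limits (rad/s): [2.57, 2.57, 3.14, 3.14, 3.14, 3.14, 3.14].

INTERFACE

Orientations are given as a unit quaternion [x, y, z, w].
In Python, from plant import sensors, eyes, finish_job gives the robot as it stands.
- The arm moves only by the tool send_rows, never from a script. Its argument "rows" is text: rows parted by semicolons, each of 4 numbers parted by spaces: the shift along the tool's x, y, z normalised to -1 to 1, where 1 is 30 cm, then the turn about the tool's z normalised to -1 to 1, where 1 is 2 pi rad. A call has 1 to 10 rows; each row is the pose to reach, as a shift and turn from the pose commanded when the call began, along the tool's axes at that moment, turning the shorter way round; what a row does not reach only later rows make up. A row lasts 1/12 s, in which the tool goes at most 41.7 mm and 7.16 degrees, less where a joint would pass 70% of its speed; a pose out of reach is approached as far as the arm can. A call with a number of a shift or a turn outside -1 to 1 is refused whole. A call with a gripper value outside its range is refused whole. "jaw" is the closure, from -1 (fully open) to 1 (shut), set as the call begins (left out, the last holds). The fingers move at their own pace and stop on an object; "force" is the grip in N (left out, the last holds). Time passes only in rows, so rows that repeat a pose let the fingers close. It gives the time, the measured TCP pose, the force, the opening and the grip force at its end, in the units of the state.
- sensors.get_state(): the state, without advancing time (a new reading comes with each control period).
- eyes.snapshot(name): name is "side" or "top"; returns (picture, depth): 420x560x3 uint8, red, green, blue; 420x560 float32, m along the optical axis (not along the pixel's ray), 0 where there is no reading.
- eyes.calibration(name): a dict with "fov_y" (degrees; the focal length in pixels is half the picture's height over the tangent of half this angle, whatever the lens; pixels are square), "cx", "cy" (the principal point, pixels), "world_from_camera" (4x4, takes a point from camera to world coordinates). Camera axes: x right, y down, z forward; pixel columns grow to the right and rows downward; lengths in m; the calibration is good to about 2 mm. A picture is of the moment at which its call begins. calibration takes no time and is no camera call.
- finish_job(): hands the job in; it is judged then, once.
The state is a dict: "clock": time; "q": joint angles; "qd": joint speeds; "joint_torque": joint torques, N m; "tool_pos": TCP position; "eef_rot": TCP orientation; "contact_force": force on the tool from outside, world axes, zero at the start; "moment": the same for the moment, N m; "opening": opening from 0.0 (shut) to 1.0 (fully open); "finger_force": force on a finger pad.
Only numpy, scipy, OpenCV 4.12 (cv2) and the standard library are available. Lean on these libraries where they do the work, as an engineer would, in place of code of your own. Each camera call takes 0.05 s, during which the arm holds its last target. There are 200 camera calls.

## Working session

There is one attempt and no reset: what is moved stays moved. The work goes in short steps, Python scripts to look and compute and a tool call to move; the robot and the scene stay as the last step left them, time stands still between calls to the robot, and variables do not carry over. Pictures are saved under pics/ and viewed, at most 10 in all, crops included, and the job is handed in when it is done.

Besides the shell and the picture viewer there is one more tool, called after "Emit:" as name(argument=value, ...) on one line, values as JSON. send_rows: Moves the arm, as the interface text tells. Scaled input: -1 to 1 covers 30 cm each way for a shift and 2 pi rad each way for a turn. Its arguments: {"type":"object","properties":{"rows":{"type":"string"},"jaw":{"type":"number"},"force":{"type":"number"}},"required":["rows"]}

```bash
ls; mkdir -p pics
cat > h.py <<'E'
import numpy as np,cv2
from plant import sensors,eyes,finish_job
def snap(n):
    p,d=eyes.snapshot(n); return p,d
def cal(n):
    c=eyes.calibration(n); f=210/np.tan(np.radians(c["fov_y"])/2); return f,c["cx"],c["cy"],np.array(c["world_from_camera"])
def cloud(n,d):
    f,cx,cy,T=cal(n); v,u=np.mgrid[0:420,0:560]
    P=np.stack([(u-cx)/f*d,(v-cy)/f*d,d],-1)
    W=P@T[:3,:3].T+T[:3,3]; W[d==0]=np.nan; return W
E
python3 - <<'E'
from h import *
for n in("side","top"):
    p,d=snap(n); np.savez(f"{n}0.npz",p=p,d=d); cv2.imwrite(f"pics/{n}0.png",p[...,::-1]); print(n,cal(n))
s=sensors.get_state(); print(s)
E
```

```text
pics
side (np.float64(408.52001338183186), 280.3014850704724, 211.6066847441153, array([[ 0.80407194, -0.42260487,  0.41817872,  0.14830983],
       [-0.59428918, -0.59141771,  0.54501877, -0.52001236],
       [ 0.01699071, -0.68675339, -0.72669189,  0.83803086],
       [ 0.        ,  0.        ,  0.        ,  1.        ]]))
top (np.float64(398.65807683169885), 279.29594715925316, 206.6235864045053, array([[-0.0091186 , -0.99161223,  0.12892649,  0.40576629],
       [-0.99982452,  0.01115121,  0.01505256, -0.01260384],
       [-0.01636399, -0.1287666 , -0.9915399 ,  1.26570773],
       [ 0.        ,  0.        ,  0.        ,  1.        ]]))
{'clock': 0.1, 'q': array([-1.18921803,  0.68991216, -0.19450969,  1.56625549,  0.15733295,
        0.90252221, -0.21507465]), 'qd': array([ 0.0004774 , -0.0002039 , -0.00024516, -0.00358785, -0.0003664 ,
       -0.0014693 , -0.00081359]), 'joint_torque': array([-2.30642167e-03, -5.28504395e+01, -1.27111137e+00, -1.53837955e+01,
       -5.25156932e-02,  1.99653070e-03,  3.26818031e-05]), 'tool_pos': array([0.21286322, 0.58701254, 0.23797835]), 'eef_rot': array([ 1.72956963e-01,  9.84929014e-01, -8.48936048e-04, -6.83617231e-05]), 'contact_force': array([-0.58478975,  0.06893342, -0.7251925 ]), 'moment': array([-0.03925118,  0.01065459, -0.02958908]), 'finger_force': 0.0, 'opening': 1.0037347821667493}
```

View pics/side0.png

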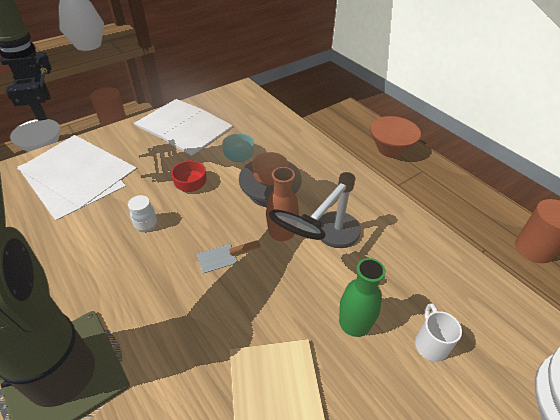

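View pics/top0.png

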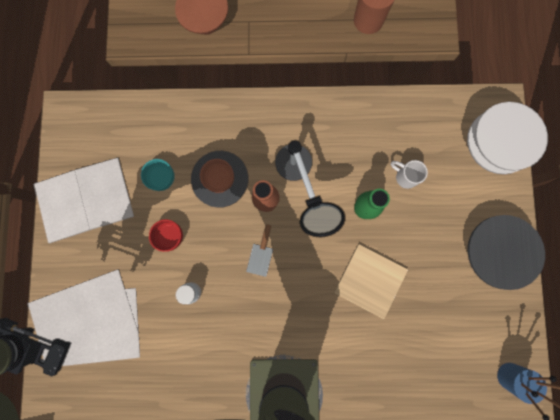

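The side view shows the clay vase at (283,205), with the green decoy vase at (362,300). The clay bowl on the wheel is at (270,168), and the red (190,176) and turquoise (238,148) bowls are decoys. The lens is at (297,222), the foot at (338,228) and the board at (278,380). 

The top view shows the vase rim at (263,190), green vase (375,200), bowl (217,176), hub (295,147), knuckle (315,202), lens (322,218) and board (372,281).

Could be taken for the vase: clay vase top(263,190), green vase top(375,200), and the clay pot on the shelf behind, top(372,10). I choose the clay vase at (263,190).

Run:
```python
from h import *
D={n:np.load(f"{n}0.npz") for n in("side","top")}
W={n:cloud(n,D[n]["d"]) for n in D}
def box(n,u0,u1,v0,v1):
    m=np.zeros((420,560),bool); m[v0:v1,u0:u1]=1; return m
def hsv(n): return cv2.cvtColor(D[n]["p"],cv2.COLOR_RGB2HSV)
def circ(P):
    A=np.c_[2*P[:,:2],np.ones(len(P))]; s=np.linalg.lstsq(A,(P[:,:2]**2).sum(1),rcond=None)[0]
    return s[:2],np.sqrt(s[2]+s[0]**2+s[1]**2)
def rep(name,n,m,zl,zh):
    P=W[n][m&(W[n][...,2]>zl)&(W[n][...,2]<zh)]
    if len(P)<5: print(name,n,"few",len(P)); return
    (c,r),_=cv2.minEnclosingCircle(P[:,:2].astype(np.float32)),0
    print(name,n,len(P),"mean",P.mean(0).round(4),"circ",np.round(c,4),round(r,4),"fit",circ(P)[0].round(4),circ(P)[1].round(4),"zmax",P[:,2].max().round(4))
def clay(n): h=hsv(n); return ((h[...,0]<14)&(h[...,1]>110)&(h[...,2]>40))
for n,b in(("top",(243,285,172,215)),("side",(262,305,160,245))):
    rep("vaserim",n,box(n,*b),.19,.215)
    rep("vaseneck",n,box(n,*b),.155,.18)
    rep("vasebelly",n,box(n,*b)&clay(n),.05,.1)
for n,b in(("top",(195,240,155,200)),("side",(245,292,148,190))):
    rep("bowlrim",n,box(n,*b)&clay(n),.1,.12)
rep("wheel","top",box("top",185,252,145,212),.05,.066)
rep("hub","top",box("top",280,310,135,160),.15,.21); rep("hubS","side",box("side",335,360,165,195),.15,.21)
rep("foot","top",box("top",265,320,135,185),.01,.03);rep("footS","side",box("side",310,365,205,250),.01,.03)
rep("knuckle","top",box("top",303,325,190,205),.15,.215)
for n,b in(("top",(295,350,194,245)),("side",(262,330,200,245))):
    m=box(n,*b); h=hsv(n)
    P=W[n][m&(W[n][...,2]>.15)&~clay(n)]; print("lens",n,len(P),P.mean(0),np.nanmin(P,0),np.nanmax(P,0))
    c=P.mean(0); print(np.linalg.svd(P-c,full_matrices=False)[2][2], )
h=hsv("top")
P=W["top"][box("top",330,412,235,325)&(W["top"][...,2]>.009)&(W["top"][...,2]<.02)]
r=cv2.minAreaRect(P[:,:2].astype(np.float32)); print("board",r,P[:,2].mean())
rep("green","top",box("top",350,395,180,222),.15,.215)
rep("mug","top",box("top",385,430,155,190),.06,.1); rep("jar","top",box("top",172,205,278,308),.06,.1)
x=D["top"]["p"][130:260,180:420]; cv2.imwrite("pics/crop.png",cv2.resize(x,None,fx=3.3,fy=3.3,interpolation=cv2.INTER_CUBIC)[...,::-1])
```

```text
vaserim top 312 mean [0.5904 0.0483 0.2058] circ [0.5905 0.0481] 0.0271 fit [0.5905 0.0483] 0.0191 zmax 0.2124
vaseneck top 6 mean [0.5704 0.0441 0.1613] circ [0.5711 0.044 ] 0.009 fit [0.592 0.048] 0.0229 zmax 0.1698
vasebelly top 61 mean [0.5609 0.0363 0.0885] circ [0.584  0.0458] 0.039 fit [0.589  0.0476] 0.039 zmax 0.0997
vaserim side 437 mean [0.5749 0.0185 0.2043] circ [ 0.5619 -0.0133] 0.0954 fit [ 0.5657 -0.0144] 0.0675 zmax 0.2148
vaseneck side 133 mean [0.5799 0.0358 0.1679] circ [0.5888 0.0462] 0.0217 fit [0.5895 0.048 ] 0.0206 zmax 0.18
vasebelly side 420 mean [0.6247 0.1421 0.0748] circ [0.624  0.1212] 0.1232 fit [0.6519 0.102 ] 0.1078 zmax 0.0999
bowlrim top 161 mean [0.652  0.193  0.1083] circ [0.6535 0.1911] 0.05 fit [0.6529 0.1901] 0.0464 zmax 0.1144
bowlrim side 128 mean [0.6437 0.1875 0.1069] circ [0.652 0.193] 0.051 fit [0.6524 0.1909] 0.0466 zmax 0.1123
wheel top 1863 mean [0.6484 0.186  0.0603] circ [0.6537 0.1909] 0.0902 fit [0.6547 0.1914] 0.07 zmax 0.066
hub top 209 mean [ 0.7063 -0.0414  0.1934] circ [ 0.702  -0.0425] 0.0293 fit [ 0.7052 -0.0429] 0.0168 zmax
[... 575 characters left out ...]
-0.04827342  0.26972938]
[-0.57729472 -0.19228659 -0.7935721 ]
lens side 1153 [ 0.52107806 -0.10776336  0.22523809] [ 0.45771634 -0.16722444  0.17579549] [ 0.63341496 -0.0532336   0.26756861]
[-0.475006   -0.15242698 -0.86668063]
board ((0.3388265371322632, -0.3015778660774231), (0.21577727794647217, 0.20258106291294098), 61.712684631347656) 0.014606865429725512
green top 357 mean [ 0.5627 -0.2633  0.2011] circ [ 0.5641 -0.2655] 0.0276 fit [ 0.5637 -0.2647] 0.0193 zmax 0.2116
mug top 266 mean [ 0.6644 -0.3988  0.0766] circ [ 0.6708 -0.3897] 0.053 fit [ 0.6654 -0.3973] 0.0365 zmax 0.0901
jar top 315 mean [0.3058 0.2808 0.0828] circ [0.3047 0.2813] 0.0289 fit [0.3056 0.2814] 0.0202 zmax 0.0913
```

View pics/crop.png

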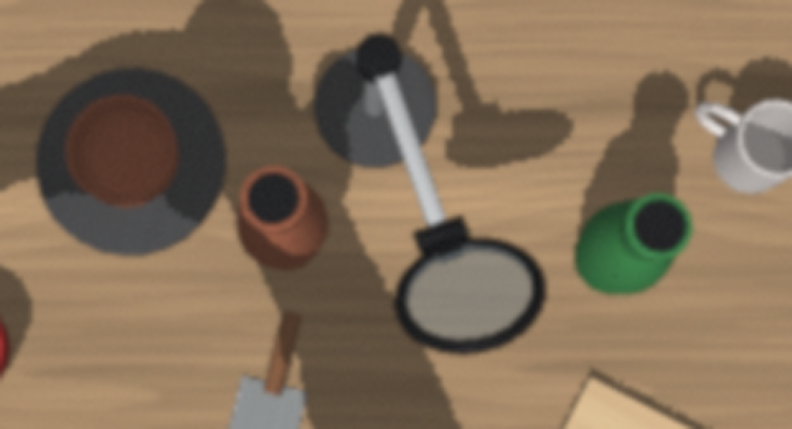

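The crop confirms the clay vase, with its rim at crop (273,197). Its height measures 0.205 m in both views, as described. The lens is tilted about 37° and the knuckle sits at (443,237). Next I refine the board and write a small helper for tool-axis moves.

```bash
cat >> h.py <<'E'
from scipy.spatial.transform import Rotation as R
def go(x,y,z,az=None,base=None):
    """scaled row to reach world TCP xyz with tool-y azimuth az (deg, mod 180)"""
    s=sensors.get_state(); r=R.from_quat(s["eef_rot"]); 
    d=r.inv().apply(np.array([x,y,z])-s["tool_pos"])/.3
    ty=r.as_matrix()[:,1]; a0=np.degrees(np.arctan2(ty[1],ty[0]))
    t=0 if az is None else -((az-a0+90)%180-90)/360   # tool z is down
    print("at",s["tool_pos"].round(4),"az",a0.round(1),"q",s["q"].round(2),"clock",s["clock"],"row",d.round(4),round(t,4))
E
python3 - <<'E'
from h import *
def rays(n,uv,z):
    f,cx,cy,T=cal(n); u=np.asarray(uv,float); d=np.c_[(u[:,0]-cx)/f,(u[:,1]-cy)/f,np.ones(len(u))]@T[:3,:3].T
    return T[:3,3]+d*((z-T[2,3])/d[:,2])[:,None]
for n,seed in(("top",(372,281)),("side",(275,385))):
    D=np.load(n+"0.npz"); lab=cv2.cvtColor(D["p"],cv2.COLOR_RGB2LAB).astype(float)
    ref=np.median(lab[seed[1]-8:seed[1]+8,seed[0]-8:seed[0]+8].reshape(-1,3),0)
    m=(np.abs(lab-ref)<[28,9,12]).all(-1).astype(np.uint8)
    m=cv2.morphologyEx(m,cv2.MORPH_OPEN,np.ones((5,5)))
    k,l,st,_=cv2.connectedComponentsWithStats(m); i=l[seed[1],seed[0]]
    c=max(cv2.findContours((l==i).astype(np.uint8),0,1)[0],key=cv2.contourArea)[:,0]
    P=rays(n,c,.014)[:,:2].astype(np.float32); print(n,st[i],cv2.minAreaRect(P),P.min(0),P.max(0))
    W=cloud(n,D["d"]); print("z",np.nanmedian(W[l==i][:,2]))
go(.5905,.048,.27,0)
E
```

```text
top [ 339  247   68   71 3021] ((0.3329297602176666, -0.2741445004940033), (0.16975536942481995, 0.1695987433195114), 61.97626876831055) [ 0.22614954 -0.38307768] [ 0.43892157 -0.17504574]
z 0.014602777362852537
side [ 231  340   93   80 6400] ((0.3351016044616699, -0.2696208953857422), (0.16153112053871155, 0.16835999488830566), 61.61323547363281) [ 0.23436593 -0.37980932] [ 0.44581884 -0.17173675]
z 0.013686904281683898
at [0.2129 0.587  0.238 ] az 70.1 q [-1.19  0.69 -0.19  1.57  0.16  0.9  -0.22] clock 0.1 row [-1.7956 -1.2605 -0.1043] 0.1947
```

Emit:
send_rows(rows="-0.9 -0.63 -0.15 0.1;-0.9 -0.63 -0.15 0.1;-0.9 -0.63 -0.15 0.1;-0.9 -0.63 -0.15 0.1;-0.9 -0.63 -0.15 0.1;-0.9 -0.63 -0.15 0.1;-0.9 -0.63 -0.15 0.1;-0.9 -0.63 -0.15 0.1;-0.9 -0.63 -0.15 0.1;-0.9 -0.63 -0.15 0.1", jaw=-1, force=20)

```text
clock: 0.93
tool_pos: [0.4042, 0.3152, 0.2838]
eef_rot: [0.472, 0.882, -0.0, 0.0]
contact_force: [-0.5, 1.5, -0.1]
opening: 0.999
finger_force: 0.0
```

```bash
python3 -c "
from h import *
go(.5905,.048,.28,0)"
```

```text
at [0.4042 0.3152 0.2838] az 33.7 q [-0.72  0.48 -0.04  1.85  0.03  0.82 -0.19] clock 0.9333 row [-1.0855  0.0224  0.014 ] 0.0936
```

Emit:
send_rows(rows="-0.95 0.02 0.01 0.094;-0.95 0.02 0.01 0.094;-0.95 0.02 0.01 0.094;-0.95 0.02 0.01 0.094;-0.95 0.02 0.01 0.094;-0.95 0.02 0.01 0.094;-0.95 0.02 0.01 0.094;-0.95 0.02 0.01 0.094;-0.95 0.02 0.01 0.094;-0.95 0.02 0.01 0.094")

```text
clock: 1.77
tool_pos: [0.5662, 0.0877, 0.2801]
eef_rot: [0.705, 0.71, -0.0, -0.001]
contact_force: [0.5, 0.2, 0.1]
opening: 1.001
finger_force: 0.0
```

```bash
python3 -c "
from h import *
go(.5905,.048,.28,0)"
```

```text
at [0.5662 0.0877 0.2801] az 0.4 q [-0.3   0.57  0.12  1.68 -0.08  0.89 -0.14] clock 1.7667 row [-1.33e-01  8.00e-02 -1.00e-04] 0.0011
```

Emit:
send_rows(rows="-0.132 0.08 0 0.001;-0.132 0.08 0 0.001;-0.132 0.08 0 0.001;-0.132 0.08 0 0.001;-0.132 0.08 0 0.001;-0.132 0.08 0 0.001")

```text
clock: 2.27
tool_pos: [0.5904, 0.0482, 0.2807]
eef_rot: [0.707, 0.708, 0.0, -0.001]
contact_force: [0.4, 0.3, 0.3]
opening: 0.998
finger_force: 0.0
```

Run:
```python
from h import *
go(.5905,.048,.151,0)
p,d=snap("top"); W=cloud("top",d)
p2,d2=snap("side"); cv2.imwrite("pics/s1.png",cv2.resize(p2[90:260,200:400],None,fx=3,fy=3)[...,::-1])
```

```text
at [0.5904 0.0482 0.2807] az 0.1 q [-0.23  0.6   0.12  1.63 -0.08  0.92 -0.08] clock 2.2667 row [-0.0014  0.0005  0.4322] 0.0002
```

View pics/s1.png

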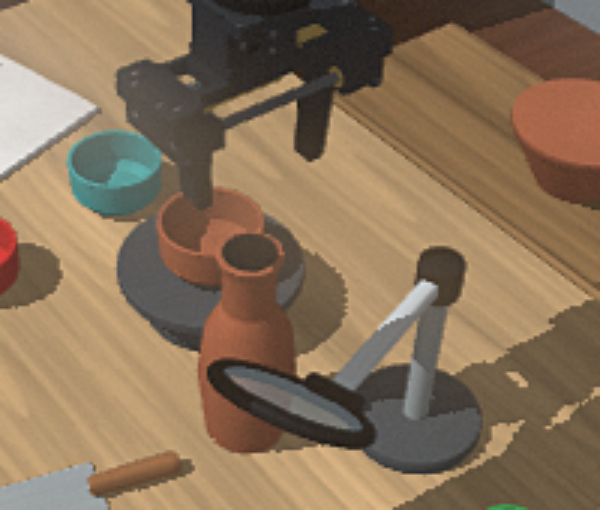

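The open fingers, at crop (200,185) and (312,140), straddle the rim at (250,250) along x. I'm descending to the neck.

Emit:
send_rows(rows="0 0 0.08 0;0 0 0.16 0;0 0 0.24 0;0 0 0.3 0;0 0 0.35 0;0 0 0.39 0;0 0 0.42 0;0 0 0.43 0;0 0 0.43 0;0 0 0.43 0")

```text
clock: 3.2
tool_pos: [0.5916, 0.0459, 0.1522]
eef_rot: [0.708, 0.706, 0.0, 0.0]
contact_force: [0.7, -1.3, 0.2]
opening: 1.001
finger_force: 0.0
```

Emit:
send_rows(rows="0 0 0 0;0 0 0 0;0 0 0 0;0 0 0 0;0 0 0 0;0 0 0 0;0 0 0 0;0 0 0 0;0 0 0 0;0 0 0 0", jaw=1, force=25)

```text
clock: 4.03
tool_pos: [0.5913, 0.0457, 0.152]
eef_rot: [0.708, 0.706, 0.0, 0.0]
contact_force: [-0.8, 0.7, 4.8]
opening: 0.547
finger_force: 23.3
```

Emit:
send_rows(rows="0 0 0 0;0 0 -0.02 0;0 0 -0.05 0;0 0 -0.08 0;0 0 -0.1 0;0 0 -0.1 0;0 0 -0.1 0", force=35)

```text
clock: 4.62
tool_pos: [0.5915, 0.0457, 0.1822]
eef_rot: [0.708, 0.706, 0.0, 0.0]
contact_force: [-0.6, -0.4, -5.2]
opening: 0.538
finger_force: 34.1
```

Run:
```python
from h import *
s=sensors.get_state(); print(s["opening"],s["finger_force"],s["contact_force"],s["moment"])
p2,d2=snap("side"); cv2.imwrite("pics/s2.png",cv2.resize(p2[90:260,200:400],None,fx=3,fy=3)[...,::-1])
```

```text
0.538363287883555 34.13802325841971 [-0.57145579 -0.36419017 -5.23964782] [-0.06922543  0.11786814 -0.01329824]
```

View pics/s2.png

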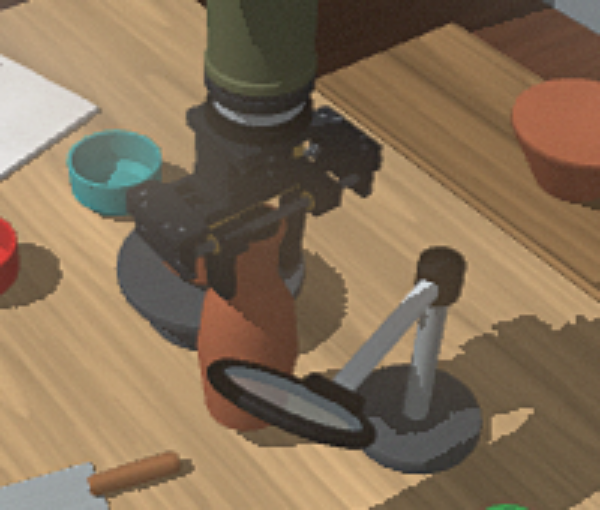

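The vase hangs upright from its neck at crop (250,250), foot off the bench. I'm raising it above the lens.

Emit:
send_rows(rows="0 0 -0.07 0;0 0 -0.17 0;0 0 -0.28 0;0 0 -0.39 0;0 0 -0.5 0;0 0 -0.61 0;0 0 -0.72 0;0 0 -0.8 0;0 0 -0.86 0;0 0 -0.86 0")

```text
clock: 5.5
tool_pos: [0.5928, 0.0457, 0.4433]
eef_rot: [0.708, 0.706, 0.003, 0.002]
contact_force: [1.4, 0.1, -3.2]
opening: 0.543
finger_force: 34.1
```

```bash
python3 -c "
from h import *
go(.334,-.273,.45,0)"
```

```text
at [0.5928 0.0457 0.4433] az -0.1 q [-0.24  0.47  0.15  1.34 -0.07  1.33 -0.09] clock 5.5 row [-1.0642 -0.8599 -0.0296] -0.0004
```

Emit:
send_rows(rows="0 -0.06 0 0;0 -0.15 0 0;0 -0.25 0 0;-0.03 -0.35 0 0;-0.09 -0.44 0 0;-0.18 -0.51 0 0;-0.28 -0.57 0 0;-0.38 -0.62 0 0;-0.46 -0.65 0 0;-0.5 -0.67 0 0")

```text
clock: 6.33
tool_pos: [0.3869, -0.1072, 0.4383]
eef_rot: [0.71, 0.705, -0.002, -0.001]
contact_force: [-0.5, -1.2, -4.7]
opening: 0.544
finger_force: 34.1
```

Emit:
send_rows(rows="-0.05 -0.02 0 0;-0.12 -0.05 0 0;-0.21 -0.08 0 0;-0.3 -0.11 0 0;-0.39 -0.14 0 0;-0.47 -0.17 0 0;-0.53 -0.19 0 0;-0.56 -0.19 0 0;-0.56 -0.19 0 0;-0.56 -0.19 0 0")

```text
clock: 7.17
tool_pos: [0.3328, -0.2709, 0.4388]
eef_rot: [0.708, 0.706, 0.0, -0.001]
contact_force: [0.9, 0.3, -4.6]
opening: 0.542
finger_force: 34.1
```

```bash
python3 -c "
from h import *
go(.334,-.273,.20,0)
p,d=snap('side');print(p.shape)
cv2.imwrite('pics/s3.png',p[...,::-1])
"
```

```text
at [ 0.3328 -0.2709  0.4388] az -0.1 q [ 0.29  0.2   0.37  1.79 -0.08  1.17  0.68] clock 7.1667 row [-0.0079  0.0049  0.796 ] -0.0003
(420, 560, 3)
```

View pics/s3.png

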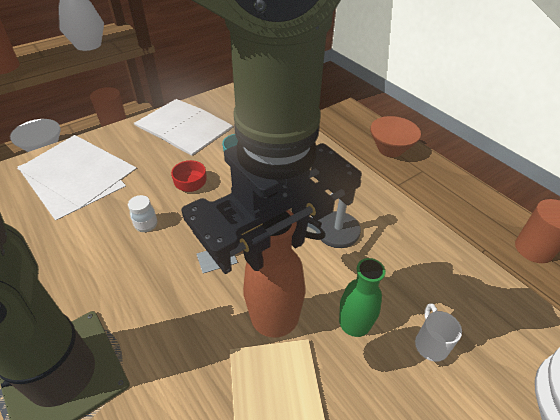

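The vase at (274,285) hangs over the board at (278,380). I'm lowering it.

Emit:
send_rows(rows="0 0 0.06 0;0 0 0.16 0;0 0 0.27 0;0 0 0.38 0;0 0 0.49 0;0 0 0.6 0;0 0 0.69 0;0 0 0.76 0;0 0 0.82 0;0 0 0.85 0")

```text
clock: 8.05
tool_pos: [0.3332, -0.2695, 0.1827]
eef_rot: [0.707, 0.707, 0.0, -0.002]
contact_force: [-0.1, 0.4, -4.5]
opening: 0.547
finger_force: 34.1
```

Emit:
send_rows(rows="0 0 0 0;0 0 0.01 0;0 0 0.02 0;0 0 0.03 0;0 0 0.04 0;0 0 0.05 0;0 0 0.05 0;0 0 0.05 0")

```text
clock: 8.72
tool_pos: [0.3325, -0.2717, 0.1697]
eef_rot: [0.708, 0.706, 0.0, -0.0]
contact_force: [-0.4, 0.3, -4.4]
opening: 0.541
finger_force: 34.1
```

Emit:
send_rows(rows="0 0 0.004 0;0 0 0.008 0;0 0 0.012 0;0 0 0.012 0;0 0 0.012 0")

```text
clock: 9.13
tool_pos: [0.3326, -0.2718, 0.1662]
eef_rot: [0.708, 0.706, 0.0, 0.0]
contact_force: [-0.5, 0.2, -3.0]
opening: 0.538
finger_force: 33.8
```

Contact is starting, so I'll go 1 mm more and then release.

Emit:
send_rows(rows="0 0 0.004 0;0 0 0.004 0;0 0 0.004 0")

```text
clock: 9.38
tool_pos: [0.3329, -0.2719, 0.1659]
eef_rot: [0.708, 0.706, 0.0, 0.001]
contact_force: [-1.6, 2.8, 11.4]
opening: 0.539
finger_force: 31.9
```

Emit:
send_rows(rows="0 0 0 0;0 0 0 0;0 0 0 0;0 0 0 0;0 0 0 0;0 0 0 0;0 0 0 0;0 0 0 0", jaw=-1)

```text
clock: 10.05
tool_pos: [0.3325, -0.2717, 0.1648]
eef_rot: [0.708, 0.706, 0.0, -0.0]
contact_force: [0.4, -0.0, -0.4]
opening: 1.002
finger_force: 0.0
```

Emit:
send_rows(rows="0 0 -0.05 0;0 0 -0.12 0;0 0 -0.22 0;0 0 -0.33 0;0 0 -0.44 0;0 0 -0.54 0;0 0 -0.6 0;0 0 -0.6 0;0 0 -0.6 0")

```text
clock: 10.8
tool_pos: [0.3328, -0.2718, 0.3453]
eef_rot: [0.708, 0.706, 0.0, 0.001]
contact_force: [-0.8, 0.3, -0.6]
opening: 0.998
finger_force: 0.0
```

Run:
```python
from h import *
p,d=snap('top');cv2.imwrite('pics/t4.png',p[...,::-1]); np.savez("t4.npz",p=p,d=d)
W=cloud("top",d)
p,d=snap('side'); Ws=cloud("side",d)
for w in(W,Ws):
  for z0,z1 in((.203,.226),(.05,.12)):
    m=(np.abs(w[...,0]-.333)<.06)&(np.abs(w[...,1]+.273)<.06)&(w[...,2]>z0)&(w[...,2]<z1)
    if m.sum()>5: print(z0,m.sum(),w[m].mean(0),cv2.minEnclosingCircle(w[m][:,:2].astype(np.float32)))
# arm / lens again
m=(W[...,2]>.15)&(W[...,2]<.28)&(W[...,0]>.45)&(W[...,0]<.73)&(W[...,1]>-.17)&(W[...,1]<-.02)
P=W[m]; hub=np.array([.7135,-.0407])
r=np.linalg.norm(P[:,:2]-hub,axis=1); B=P[(r>.03)&(r<.13)]
print("bar",len(B),B.mean(0),np.degrees(np.arctan2(*(B[:,:2].mean(0)-hub)[::-1])))
v=cv2.fitLine(B[:,:2].astype(np.float32),cv2.DIST_HUBER,0,.01,.01).ravel(); print(v)
L=P[r>.175]; c=L.mean(0); print("lens",c,np.linalg.svd(L-c,full_matrices=False)[2][2],np.degrees(np.arctan2(*(c[:2]-hub)[::-1])))
go(.60,-.08,.45)
```

```text
0.203 358 [ 0.33211062 -0.26743827  0.22003461] ((0.3327658772468567, -0.2678312361240387), 0.027569787576794624)
0.05 152 [ 0.339306   -0.24062731  0.0985727 ] ((0.3329700827598572, -0.2651778757572174), 0.042351264506578445)
0.203 841 [ 0.33016797 -0.2685927   0.21868147] ((0.33120906352996826, -0.2664925158023834), 0.027634181082248688)
0.05 654 [ 0.31283717 -0.2927068   0.09299647] ((0.32863181829452515, -0.27020302414894104), 0.04216105490922928)
bar 218 [ 0.63708739 -0.06465138  0.18751632] -162.59650417878433
[ 0.9501291   0.31185687  0.6370874  -0.06465138]
lens [ 0.5056399  -0.10840408  0.23323436] [-0.59816091 -0.20036123 -0.77592455] -161.95856272212964
at [ 0.3319 -0.2711  0.3438] az -0.1 q [ 0.31  0.3   0.37  1.98 -0.14  0.89  0.75] clock 10.9 row [ 0.6393  0.8917 -0.3546] 0
```

View pics/t4.png

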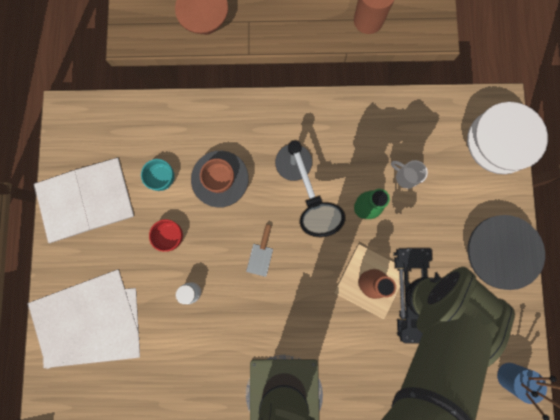

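The vase stands upright on the board at pixel (382,287), well inside its edges, and the magnifier is untouched. Next I'll grip the bar at r = 85 mm.

Emit:
send_rows(rows="0.05 0.08 -0.1 -0.01;0.15 0.2 -0.1 -0.03;0.24 0.32 -0.1 -0.05;0.32 0.44 -0.1 -0.07;0.4 0.56 -0.1 -0.09;0.48 0.68 -0.1 -0.11;0.56 0.78 -0.1 -0.13;0.63 0.87 -0.1 -0.15;0.68 0.95 -0.1 -0.16;0.68 0.95 -0.1 -0.17")

```text
clock: 11.73
tool_pos: [0.6217, -0.0614, 0.3711]
eef_rot: [0.244, 0.97, 0.002, -0.002]
contact_force: [-0.1, 0.5, 0.3]
opening: 0.999
finger_force: 0.0
```

```bash
python3 -c "
from h import *
go(.6325,-.0667,.28,107.6)"
```

```text
at [ 0.6217 -0.0614  0.3711] az 61.8 q [ 0.01  0.57  0.04  1.38 -0.03  1.2   1.13] clock 11.7333 row [-4.140e-02  2.000e-04  3.034e-01] -0.1273
```

Emit:
send_rows(rows="-0.03 0 0 -0.02;-0.03 0 0 -0.04;-0.04 0 0 -0.06;-0.04 0 0.05 -0.08;-0.04 0 0.12 -0.1;-0.04 0 0.2 -0.12;-0.04 0 0.27 -0.127;-0.04 0 0.3 -0.127;-0.04 0 0.3 -0.127;-0.04 0 0.3 -0.127")

```text
clock: 12.57
tool_pos: [0.6282, -0.0742, 0.2841]
eef_rot: [-0.145, 0.989, 0.0, -0.001]
contact_force: [0.0, 0.5, 0.3]
opening: 1.0
finger_force: 0.0
```

```bash
python3 -c "
from h import *
go(.6325,-.0667,.161,107.6)"
```

```text
at [ 0.6282 -0.0742  0.2841] az 106.7 q [ 0.14  0.65 -0.17  1.48  0.12  1.02  1.8 ] clock 12.5667 row [-0.0214  0.0196  0.4105] -0.0025
```

Emit:
send_rows(rows="-0.01 0.01 0.05 -0.002;-0.02 0.02 0.12 -0.002;-0.02 0.02 0.2 -0.002;-0.02 0.02 0.27 -0.002;-0.02 0.02 0.33 -0.002;-0.02 0.02 0.37 -0.002;-0.02 0.02 0.4 -0.002;-0.02 0.02 0.4 -0.002;-0.02 0.02 0.4 -0.002")

```text
clock: 13.32
tool_pos: [0.6331, -0.0667, 0.1656]
eef_rot: [-0.152, 0.988, -0.0, 0.001]
contact_force: [-0.2, -0.6, 1.1]
opening: 1.001
finger_force: 0.0
```

Emit:
send_rows(rows="0 0 0 0;0 0 0 0;0 0 0 0;0 0 0 0;0 0 0 0;0 0 0 0;0 0 0 0;0 0 0 0;0 0 0 0;0 0 0 0", jaw=1, force=5)

```text
clock: 14.15
tool_pos: [0.6325, -0.0667, 0.1649]
eef_rot: [-0.152, 0.988, 0.0, -0.0]
contact_force: [-0.7, 0.2, -0.3]
opening: 0.268
finger_force: 0.0
```

```bash
python3 -c "
from h import *
go(.6325,-.0667,.161,107.6)
s=sensors.get_state();print(s['contact_force'],s['opening'],s['finger_force'])"
```

```text
at [ 0.6325 -0.0667  0.1649] az 107.5 q [ 0.12  0.79 -0.15  1.6   0.16  0.76  1.77] clock 14.15 row [-0.0001 -0.0001  0.0128] -0.0002
[-0.7031551   0.2068664  -0.31749197] 0.26785786775082476 0.0
```

Emit:
send_rows(rows="0 0 0.01 0;0 0 0.01 0;0 0 0.01 0;0 0 0.01 0;0 0 0.01 0;0 0 0.01 0", force=10)

```text
clock: 14.65
tool_pos: [0.6327, -0.0659, 0.1619]
eef_rot: [-0.153, 0.988, 0.0, 0.0]
contact_force: [0.1, 3.4, 1.9]
opening: 0.183
finger_force: 10.0
```

Emit:
send_rows(rows="-0.0007 0.02 0 0.011;-0.003 0.04 0 0.022;-0.006 0.059 0 0.033;-0.011 0.078 0 0.044;-0.017 0.097 0 0.0555;-0.0245 0.1155 0 0.0665;-0.033 0.133 0 0.078;-0.0405 0.146 0 0.086;-0.0405 0.146 0 0.086;-0.0405 0.146 0 0.086")

```text
clock: 15.48
tool_pos: [0.6298, -0.0206, 0.1619]
eef_rot: [0.116, 0.993, 0.0, -0.001]
contact_force: [-4.6, 3.1, 5.6]
opening: 0.178
finger_force: 9.9
```

Emit:
send_rows(rows="-0.0007 0.02 0 0.011;-0.003 0.04 0 0.022;-0.006 0.059 0 0.033;-0.011 0.078 0 0.044;-0.017 0.097 0 0.0555;-0.0245 0.1155 0 0.0665;-0.033 0.133 0 0.078;-0.0405 0.146 0 0.086;-0.0405 0.146 0 0.086;-0.0405 0.146 0 0.086")

```text
clock: 16.32
tool_pos: [0.6516, 0.0207, 0.1618]
eef_rot: [0.377, 0.926, 0.001, -0.002]
contact_force: [-4.6, 4.9, 5.9]
opening: 0.18
finger_force: 9.9
```

Emit:
send_rows(rows="-0.0007 0.02 0 0.011;-0.003 0.04 0 0.022;-0.006 0.059 0 0.033;-0.011 0.078 0 0.044;-0.017 0.097 0 0.0555;-0.0245 0.1155 0 0.0665;-0.033 0.133 0 0.078;-0.0405 0.146 0 0.086;-0.0405 0.146 0 0.086;-0.0405 0.146 0 0.086")

```text
clock: 17.15
tool_pos: [0.6923, 0.0447, 0.1618]
eef_rot: [0.61, 0.792, 0.002, -0.002]
contact_force: [-1.3, 6.6, 3.1]
opening: 0.18
finger_force: 10.0
```

```bash
cat > lens.py <<'E'
from h import *
hub=np.array([.7136,-.0405]); bowl=np.array([.653,.191])
for n in("side","top"):
    p,d=snap(n); W=cloud(n,d)
    m=(W[...,2]>.135)&(W[...,2]<.30)&(np.linalg.norm(W[...,:2]-(.653,.191),axis=-1)<.085)
    P=W[m]; r=np.linalg.norm(P[:,:2]-hub,axis=1); L=P[(r>.178)]
    if len(L)<30: print(n,"few",len(L)); continue
    c,rad=cv2.minEnclosingCircle(L[:,:2].astype(np.float32)); nv=np.linalg.svd(L-L.mean(0),full_matrices=False)[2][2]
    print(n,len(L),"mean",L.mean(0).round(4),"circ",np.round(c,4),round(rad,4),"normal",nv.round(3),"az",np.degrees(np.arctan2(*(np.array(c)-hub)[::-1])).round(2),"bowl az",np.degrees(np.arctan2(*(bowl-hub)[::-1])).round(2))
    cv2.imwrite(f"pics/l_{n}_{sensors.get_state()['clock']:.1f}.png",p[...,::-1])
s=sensors.get_state(); print(s["clock"],s["contact_force"])
go(*(hub+.27*(bowl-hub)/np.linalg.norm(bowl-hub)),.3)
E
python3 lens.py
```

```text
side 1400 mean [0.6539 0.1693 0.2304] circ [0.6557 0.1728] 0.0615 normal [-0.162  0.613 -0.773] az 105.19 bowl az 104.67
top 596 mean [0.674  0.1896 0.2432] circ [0.6668 0.1801] 0.0528 normal [-0.143  0.63  -0.763] az 101.98 bowl az 104.67
17.25 [-1.20622522  5.90465024  4.06062348]
at [0.6923 0.0448 0.1618] az 14.8 q [-0.29  0.89  0.33  1.42 -0.34  0.88  0.4 ] clock 17.25 row [ 0.6093 -0.0012 -0.4577] 0
```

The arm's azimuth is now about 104.8°, against 104.7° needed. I'll release, rise and prepare to press the lens down.

Emit:
send_rows(rows="0 0 0 0;0 0 0 0;0 0 0 0;0 0 0 0;0 0 0 0;0 0 0 0;0 0 -0.15 0;0 0 -0.3 0;0 0 -0.45 0;0 0 -0.5 0", jaw=-1)

```text
clock: 18.08
tool_pos: [0.6938, 0.0406, 0.317]
eef_rot: [0.611, 0.791, 0.002, 0.003]
contact_force: [1.4, -0.7, 0.9]
opening: 0.915
finger_force: 0.0
```

Emit:
send_rows(rows="0.08 0 0 0;0.18 0 0 0;0.28 0 0 0;0.38 0 0 0;0.47 0 0 0;0.52 0 0 0;0.55 0 0 0;0.55 0 0 0;0.55 0 0 0;0.55 0 0 0", jaw=1, force=20)

```text
clock: 18.92
tool_pos: [0.6513, 0.1981, 0.3121]
eef_rot: [0.613, 0.79, -0.001, 0.001]
contact_force: [0.6, 0.3, -0.5]
opening: 0.203
finger_force: 0.0
```

```bash
python3 lens.py
```

```text
side 1395 mean [0.654  0.1694 0.2304] circ [0.6586 0.1665] 0.061 normal [-0.159  0.613 -0.774] az 104.87 bowl az 104.67
top 911 mean [0.6594 0.1609 0.2238] circ [0.6573 0.1692] 0.0605 normal [-0.16   0.607 -0.778] az 105.02 bowl az 104.67
19.0167 [-0.17306088 -0.52765126  0.97744845]
at [0.6512 0.1984 0.3121] az 14.4 q [-0.56  0.73  0.41  1.3  -0.29  1.17  0.12] clock 19.0167 row [ 0.077  -0.0007  0.0401] 0
```

Emit:
send_rows(rows="0 0 0.05 0;0 0 0.1 0;0 0 0.14 0;0 0 0.17 0;0 0 0.19 0;0 0 0.21 0;0 0 0.23 0;0 0 0.25 0;0 0 0.27 0;0 0 0.29 0")

```text
clock: 19.85
tool_pos: [0.6507, 0.2011, 0.2247]
eef_rot: [0.611, 0.791, 0.0, 0.0]
contact_force: [-0.4, 0.6, 1.8]
opening: 0.005
finger_force: 1.0
```

Emit:
send_rows(rows="0 0 0.02 0;0 0 0.04 0;0 0 0.06 0;0 0 0.06 0;0 0 0.06 0")

```text
clock: 20.27
tool_pos: [0.6501, 0.2006, 0.2061]
eef_rot: [0.611, 0.791, -0.001, -0.0]
contact_force: [-0.6, -0.3, -0.3]
opening: 0.004
finger_force: 0.0
```

```bash
python3 lens.py; ls pics
```

```text
side 1704 mean [0.6532 0.1788 0.2253] circ [0.6531 0.1902] 0.0849 normal [-0.175  0.977 -0.121] az 104.7 bowl az 104.67
top 838 mean [0.6548 0.1638 0.2107] circ [0.6598 0.1657] 0.0805 normal [-0.026  0.973 -0.229] az 104.63 bowl az 104.67
20.3667 [ 0.62442059 -0.09760541 -0.24217973]
at [0.6504 0.2006 0.2068] az 14.6 q [-0.55  0.83  0.37  1.43 -0.33  0.95  0.16] clock 20.3667 row [ 0.0692  0.     -0.3108] 0
crop.png
l_side_17.2.png
l_side_19.0.png
l_side_20.3.png
l_top_17.2.png
l_top_19.0.png
l_top_20.4.png
s1.png
s2.png
s3.png
side0.png
t4.png
top0.png
```

```bash
python3 -c "
import cv2
a=cv2.imread('pics/l_side_20.3.png')[90:260,180:400];cv2.imwrite('pics/z.png',cv2.resize(a,None,fx=3.4,fy=3.4))"
```

```text
(no output)
```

View pics/z.png

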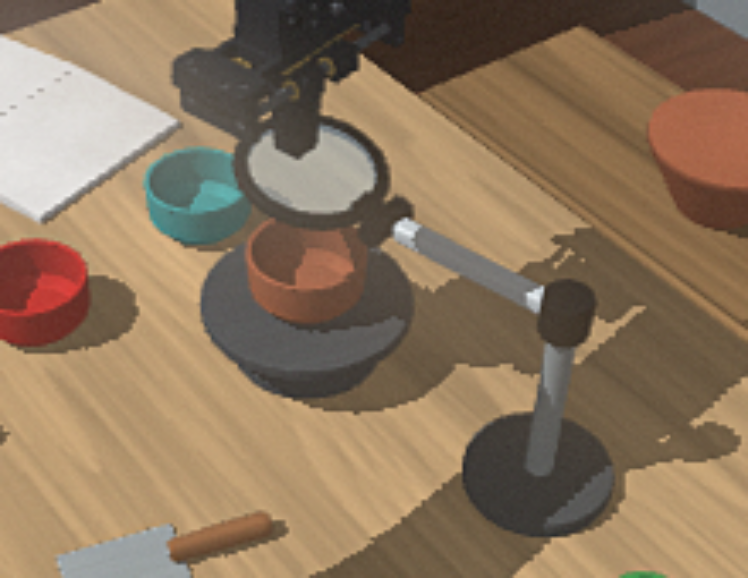

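The fingertips, at crop (298,145), press on the glass and the lens is nearly level above the bowl. I'll shift out to the rim and press to level, with the top at 0.186 m.

Emit:
send_rows(rows="0 0 -0.05 0;0 0 -0.1 0;0.05 0 -0.1 0;0.1 0 -0.1 0;0.1 0 -0.05 0;0.1 0 -0.02 0;0.1 0 0 0;0.1 0 0.02 0;0.1 0 0.04 0;0.1 0 0.04 0")

```text
clock: 21.2
tool_pos: [0.6424, 0.2296, 0.1935]
eef_rot: [0.611, 0.791, -0.001, -0.0]
contact_force: [-0.8, 0.3, 0.4]
opening: 0.004
finger_force: 0.0
```

Emit:
send_rows(rows="0 0 0.01 0;0 0 0.02 0;0 0 0.022 0;0 0 0.022 0;0 0 0.022 0")

```text
clock: 21.62
tool_pos: [0.6431, 0.2297, 0.1884]
eef_rot: [0.611, 0.791, -0.0, 0.0]
contact_force: [0.1, -0.8, -0.5]
opening: 0.001
finger_force: 0.0
```

```bash
cat > tilt.py <<'E'
from h import *
hub=np.array([.7136,-.0405]); u=np.array([np.cos(np.radians(104.8)),np.sin(np.radians(104.8))])
for n in("side","top"):
    p,d=snap(n); W=cloud(n,d); q=W[...,:2]-hub; r=q@u; t=q@[-u[1],u[0]]
    g=(W[...,2]>.15)&(W[...,2]<.22)&(np.abs(t)<.055)&(r>.178)&(r<.30)&(np.hypot(r-.233,t)<.062)
    P=np.c_[r[g],t[g],np.ones(g.sum())]; z=W[...,2][g]; ok=np.ones(len(z),bool)
    for _ in range(5):
        c=np.linalg.lstsq(P[ok],z[ok],rcond=None)[0]; e=z-P@c; ok=np.abs(e)<.006
    print(n,ok.sum(),"tilt deg",np.degrees(np.arctan(c[:2])).round(2),"z centre",(c@[.233,0,1]).round(4))
    (cc,rad)=cv2.minEnclosingCircle(W[g][ok][:,:2].astype(np.float32)); print("circ",np.round(cc,4),round(rad,4))
s=sensors.get_state(); print(s["clock"],s["tool_pos"],s["contact_force"])
E
python3 tilt.py
```

```text
side 960 tilt deg [ 0.7  -0.22] z centre 0.1844
circ [0.6524 0.1852] 0.0611
top 1027 tilt deg [0.01 0.16] z centre 0.1844
circ [0.653 0.184] 0.0605
21.7167 [0.64303171 0.22975102 0.18837865] [ 0.66789962 -0.32403374 -0.22468174]
```

Emit:
send_rows(rows="0 0 0.003 0;0 0 0.006 0;0 0 0.006 0;0 0 0.006 0")

```text
clock: 22.05
tool_pos: [0.6431, 0.2299, 0.1866]
eef_rot: [0.611, 0.791, 0.0, 0.0]
contact_force: [-0.3, 0.0, 1.1]
opening: 0.004
finger_force: 0.3
```

Emit:
send_rows(rows="0 0 -0.05 0;0 0 -0.15 0;0 0 -0.28 0;0 0 -0.41 0;-0.1 0 -0.5 0;-0.2 0 -0.5 0;-0.35 0 -0.5 0;-0.5 0 -0.5 0;-0.65 0 -0.5 0;-0.65 0 -0.5 0")

```text
clock: 22.88
tool_pos: [0.6927, 0.0307, 0.3369]
eef_rot: [0.616, 0.788, -0.003, 0.003]
contact_force: [-0.2, -0.8, 0.5]
opening: 0.006
finger_force: 0.0
```

Emit:
send_rows(rows="-0.1 -0.1 0 0;-0.2 -0.2 0 0;-0.3 -0.3 0 0;-0.3 -0.4 0 0;-0.3 -0.5 0 0;-0.3 -0.5 0 0;-0.3 -0.5 0 0")

```text
clock: 23.47
tool_pos: [0.5685, -0.0843, 0.3369]
eef_rot: [0.612, 0.791, 0.0, -0.0]
contact_force: [0.2, 0.4, -0.0]
opening: 0.005
finger_force: 0.0
```

```bash
python3 tilt.py
python3 - <<'E'
from h import *
p,d=snap("side"); cv2.imwrite("pics/f.png",p[...,::-1])
p,d=snap("top"); W=cloud("top",d)
for nm,c,z0,z1 in(("vase",(.333,-.268),.2,.23),("green",(.564,-.265),.19,.22),("jar",(.3055,.281),.06,.1),("mug",(.6654,-.397),.06,.1),):
    m=(np.linalg.norm(W[...,:2]-c,axis=-1)<.05)&(W[...,2]>z0)&(W[...,2]<z1); print(nm,m.sum(),W[m].mean(0) if m.any() else "")
E
```

```text
side 632 tilt deg [0.77 0.17] z centre 0.1831
circ [0.6514 0.1847] 0.0598
top 1373 tilt deg [-0.1  -0.05] z centre 0.1836
circ [0.6533 0.185 ] 0.061
23.5667 [ 0.5709368  -0.08280468  0.33671544] [ 1.18064713 -0.09064496  0.34256348]
vase 358 [ 0.33209939 -0.26747546  0.21993167]
green 315 [ 0.56398068 -0.26496013  0.20582656]
jar 310 [0.30583082 0.28068709 0.08349592]
mug 255 [ 0.66252658 -0.40004895  0.07745141]
```

View pics/f.png

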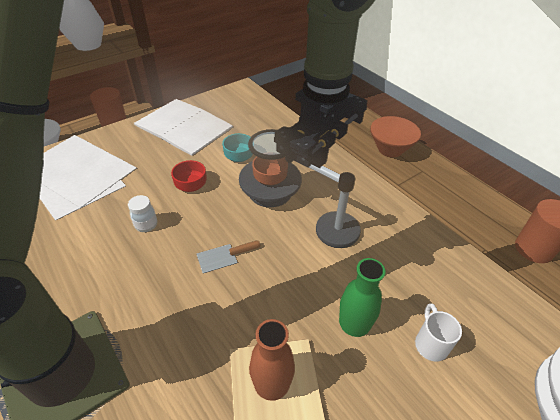

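The lens is level to within about 0.7° and sits over the bowl at (270,145). The vase stands upright on the board at (272,360), everything else is in place and the gripper is clear.

```bash
python3 -c "
from h import *
print(finish_job())"
```

```text
the job is handed in; nothing more can be done
None
```

I handed the job in at about 24 s: the vase stands upright on the ware board, and the lens is level to within about 0.7° over the bowl but about 6 mm off its centre, in line with the arm, which the swivel can't correct; the jar and mug measure in place, and the bowl and spatula look untouched.

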